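Clamp the block in the boxed vise and hold its sprung hatch at the balance

TASK

With the hatch still shut, wind the crank of the green boxed vise clockwise until the jaw grips the brass block firmly. Then take the hatch by its black bar handle, raise it until it is clearly past its balance point (the red mark), without letting it spring up to its stop, and bring it back down to just below the balance, in the yellow band, so that I can look the block over. Finish while still holding the hatch there, and leave the loose things around the vise alone.

Things in the scene. Friction and masses are not known exactly. Their poses are not given: they have to be found in the camera images.
- vise_box: green steel box, 200 (x) x 240 (y) x 110 mm high, screwed to the bench, with a small vise inside and a hinged window hatch as its lid. Origin: centre of its underside, on the bench. Its front (-x) faces the robot, y runs along the vise screw, z up; it may be turned by up to 17 degrees.
- crank (a joint): angle of the vise crank (rad): 0 handle straight up, 7.6 end stop; starts at 0 to 0.8, stays where left (0.06 N m friction). Grows clockwise seen from the crank's side (looking along box +y): from the top the handle goes to box +x, then down. 12 mm of jaw a turn; the jaw meets block and pad at 4 to 4.5, then the springy pad gives 2 N per mm: 5 N at 5.5, 12 N at the stop. Firm at 7 or more.
- crank_axis (a point): point on the crank's axis, level with the middle of the crank handle: in the box's frame at [-40, -177, 70] mm.
- crank_grip (a point): middle of the crank's handle, a wooden sleeve 16 mm in diameter and 62 mm long that spins freely, lying along the box's y, 33 mm from the crank's axis: at crank_axis + 33 mm x (sin(crank) along box x, cos(crank) up). The crank's steel arm lies 37 mm from it towards the box.
- hatch (a joint): angle of the hatch (rad): 0 shut (level), grows as it is raised, upper stop 1.5. Springs carry part of its weight: below the balance point at 1.00 it falls shut, above it it springs up to the stop. About 1.5 N at the handle starts it; under 1.5 N either way near the balance. A red pointer on its left edge runs along a fixed quadrant: yellow band 0.70 to 0.96, red mark 0.97 to 1.03.
- hatch_handle (a point): middle of the hatch's handle, a black round bar 14 mm thick and 110 mm long along box y, on two posts 96 mm apart, with 28 mm free between bar and hatch edge. It moves on an arc about hatch_hinge: at hinge + 212 mm x (-cos(hatch) along box x, sin(hatch) up).
- hatch_hinge (a point): middle of the hatch's hinge line at the back of the box, at [92, 0, 105] mm in the box's frame; the line runs along the box's y.
- jaw: sliding steel jaw of the vise, 60 x 22 x 45 mm, seen through the hatch; it slides to the box's +y as the crank is wound. Origin: middle of its gripping face.
- block_center (a point): centre of the brass dapping block, a 40 mm cube with cups in its faces, loose between the jaws with some 8 mm of play; it stays in the vise.
- dapping_block: the same brass block; origin at the centre of its underside.
- boxwood_stick: round boxwood punch, 102 mm long, 18 mm thick, lying loose on the bench near its front edge; origin at the centre of the underside. Leave alone.
- beeswax: yellow-brown wax block, 32 x 46 x 21 mm, loose to the right of the box; origin at the centre of the underside. Leave alone.
- magnesia_brick_2: small pale soldering brick, 50 x 46 x 24 mm, loose to the left of the box; origin at the centre of the underside. Leave alone.

How it is judged:
By the outcome, as a careful person would: the job done as asked, in the order asked, and still so for the second after the job is handed in, while the arm keeps its last pose, push and grip.
It also fails if it takes over 61 s, if anything falls off the work surface, if the arm or the gripper's body presses on something with over 40 N, if the wrist force passes 120 N, or if a joint passes its speed limit or range.

ROBOT

A 7-joint arm with a two-finger parallel gripper is mounted at the origin on a cart in front of the work surface, level with it; the furniture and walls round the work are solid. World frame = base frame: x ahead of the robot, y to its left, z up, the work surface at z = 0. Lengths are in m, angles in rad, forces in N, time in s.
With the tool pointing down it reaches from about 0.4 to 0.85 m from the base axis. Payload 10.4 kg.
Tool frame: the origin (TCP) lies at the very end of the fingers, on their centre line; the grasp point (between the pads) lies 19 mm behind it; z points along the fingers, y is the direction in which the jaws open and shut (so a half turn about z gives the same grasp; the last joint's range is limited). The gripper opens to 85 mm and grips with 20 to 120 N. Pads are 22 mm wide; open, the fingers measure 114 mm over their backs; the gripper's body (76 mm by 85 mm) begins 54 mm behind the grasp point. The pads swing forward as they close: fully open they stand 13 mm farther back than shut.
Start: joints at [1.149, 0.332, -0.065, 1.46, 0.022, 1.35, -0.088], TCP at [0.243, -0.576, 0.231] pointing down, gripper open.
Joint ranges: [-2.6, 2.6], [-0.5, 2.12], [-1.47, 1.34], [0.16, 2.42], [-1.27, 4.41], [0.06, 2.06], [-2.6, 2.6]. Speed limits (rad/s): [2.22, 2.22, 2.79, 2.79, 3.14, 3.14, 3.14].

INTERFACE

Orientations are given as a unit quaternion [x, y, z, w].
In Python, from workcell import manip gives the robot as it stands.
- The arm moves only by the tool arm_command, never from a script. Its arguments are lists of equal length, an entry for each row: "slide": the shift along the tool's x, y, z in mm, a list of three; "turn": the turn about the tool's z in degrees; "grip": the closure, from 0 (fully open) to 1 (shut). In form: {"slide": [[tx, ty, tz], ...], "turn": [turn, ...], "grip": [grip, ...]}. A call has 1 to 10 rows; each row shifts and turns the commanded pose from where the row before left it, along the tool's axes as they then stand; what a row does not reach is not made up. A row lasts 1/12 s, in which the tool goes at most 41.7 mm and 7.16 degrees, less where a joint would pass 70% of its speed; a pose out of reach is approached as far as the arm can. A call with a gripper value outside its range is refused whole. The fingers move at their own pace and stop on an object; "newtons" is the grip in N (left out, the last holds). Time passes only in rows, so rows that do not move let the fingers close. It gives the time, the measured TCP pose, the force and the opening at its end, in the units of the state.
- manip.get_obs(): the state, without advancing time (a new reading comes with each control period).
- manip.camera(name): name is "scene" or "side" or "wrist"; returns the picture (480x640x3 uint8, blue, green, red); there is no depth.
- manip.camera_info(name): a dict with "fx", "fy", "cx", "cy" (pixels), "dist_coeffs" ([k1, k2, p1, p2, k3] as OpenCV has them; the pictures are not rectified), "rvec" (rotation vector, rad) and "tvec" (3), from world to camera coordinates, as OpenCV has them. Camera axes: x right, y down, z forward; pixel columns grow to the right and rows downward; lengths in m; the calibration is good to about 2 mm. A picture is of the moment at which its call begins: read the wrist's pose just before it. camera_info takes no time and is no camera call; for the wrist camera it gives the pose at the moment of the call.
- manip.hand_in(): hands the job in, once; it reports no verdict.
Trained networks look in the newest picture that a camera, given by its name, has taken for a name from the list of things; names that differ only in an ending like _2 or _b are one class to them, and where a whole thing is asked for, a point or a joint stands for the part that bears it (a point fixed in the world has none). Each returns a list of dicts, best first, with "score" (0 to 1); they miss things now and then, are a little off and sometimes report something else, mostly with a low value. They report only what shows in the picture. A call takes as long as a camera call.
- manip.cut_out(target, camera): "pixels" (480x640 bool, what is visible of it).
- manip.tip_of(target, camera): "xyz" ([x, y, z] in m, in the coordinates of the camera as it stood for that picture, good to about 4 mm: a listed point, or the origin of a listed thing).
The state is a dict: "clock": time; "joint_pos": joint angles; "joint_velocities": joint speeds; "tau": joint torques, N m; "position": TCP position; "ee_rot": TCP orientation; "ft_force": force on the tool from outside, world axes, zero at the start; "torque": the same for the moment, N m; "grip_width": opening from 0.0 (shut) to 1.0 (fully open).
Only numpy, scipy, OpenCV 4.12 (cv2) and the standard library are available. Lean on these libraries where they do the work, as an engineer would, in place of code of your own. Each camera call takes 0.05 s, during which the arm holds its last target.

## Working session

There is one attempt and no reset: what is moved stays moved. The work goes in short steps, Python scripts to look and compute and a tool call to move; the robot and the scene stay as the last step left them, time stands still between calls to the robot, and variables do not carry over. Pictures are saved under pics/ and viewed, and the job is handed in when it is done.

Besides the shell and the picture viewer there is one more tool, called after "Request:" by a JSON object that holds its "method" and its "body". arm_command: Moves the arm, as the interface text tells. Its arguments: {"type":"object","properties":{"slide":{"type":"array","items":{"type":"array","items":{"type":"number"}}},"turn":{"type":"array","items":{"type":"number"}},"grip":{"type":"array","items":{"type":"number"}},"newtons":{"type":"number"}},"required":["slide","turn","grip"]}

```bash
mkdir -p pics; ls; python3 - <<'E'
from workcell import manip
import cv2
o=manip.get_obs()
for k,v in o.items(): print(k,v)
for n in ["scene","side","wrist"]:
    im=manip.camera(n); cv2.imwrite(f"pics/{n}0.png",im)
    i=manip.camera_info(n); print(n,i)
    for t in (["vise_box","crank_axis","crank_grip","hatch_handle","hatch_hinge","jaw"] if n!="wrist" else []):
        try:
            r=manip.tip_of(t,n); print(t,[(x["score"],x["xyz"]) for x in r[:2]])
        except Exception as e: print(t,e)
print(manip.get_obs()["clock"])
E
```

```text
pics
clock 0.0
joint_pos [ 1.14942324  0.33287425 -0.06471451  1.46093399  0.02162552  1.34991254
 -0.08851458]
joint_velocities [ 1.21249066e-03  1.84968608e-04 -6.81241418e-04 -4.54124313e-05
 -6.87697934e-04 -6.59798920e-04  7.33392279e-04]
tau [-4.16927487e-04 -6.25436425e+01  4.91284614e-02 -3.91596615e+01
  1.63205015e-02  9.94321425e-03 -1.88259759e-05]
position [ 0.24252871 -0.5756164   0.230518  ]
ee_rot [ 9.80185484e-01  1.98080552e-01 -1.84114271e-04 -6.91714107e-04]
ft_force [-0.41858629 -0.24659322 -0.41469649]
torque [-0.00719143 -0.03595056  0.00835346]
grip_width 1.0040006706971922
scene {'fx': 614.3747880117021, 'fy': 614.3747880117021, 'cx': 314.3046185839023, 'cy': 237.03731151129696, 'dist_coeffs': array([0.07071551, 0.        , 0.        , 0.        , 0.        ]), 'rvec': array([ 0.90039549, -2.61234112,  0.96865318]), 'tvec': array([0.4665768 , 0.25698694, 1.62283329])}
vise_box [(0.76, [-0.0451, 0.0173, 1.8261])]
crank_axis [(0.78, [0.102, -0.1052, 1.8333])]
crank_grip [(0.68, [0.0942, -0.1351, 1.8209])]
hatch_handle [(0.62, [0.0414, 0.0102, 1.6867])]
hatch_hi
[... 172 characters left out ...]
ay([0.03416466, 0.        , 0.        , 0.        , 0.        ]), 'rvec': array([ 1.99949682, -0.0181424 ,  0.01331864]), 'tvec': array([-0.50714153,  0.12163774,  1.47452695])}
vise_box [(0.8, [0.0882, 0.0862, 1.5439])]
crank_axis [(0.94, [0.0348, 0.0979, 1.3578])]
crank_grip []
hatch_handle [(0.56, [-0.032, -0.0068, 1.507])]
hatch_hinge [(0.55, [0.1794, -0.0055, 1.4953])]
jaw []
wrist {'fx': 408.88586942305375, 'fy': 408.88586942305375, 'cx': 315.67384171415256, 'cy': 251.61938379970186, 'dist_coeffs': array([-0.06813332,  0.        ,  0.        ,  0.        ,  0.        ]), 'rvec': array([-2.42590467,  1.6108293 ,  0.21656473]), 'tvec': array([-0.62574924, -0.03358592,  0.37797752])}
0.75
```

View pics/scene0.png

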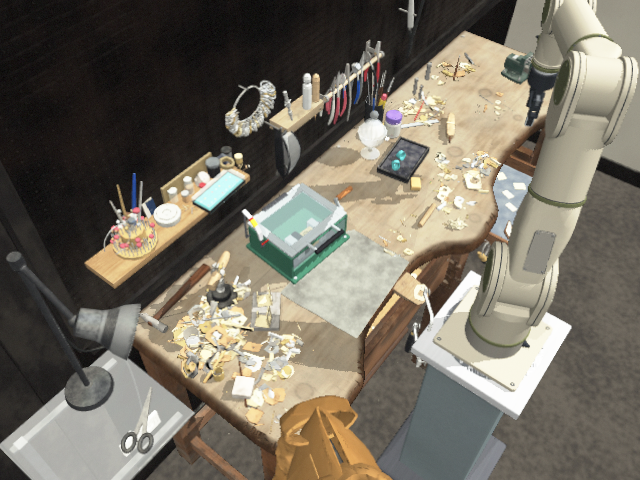

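View pics/side0.png

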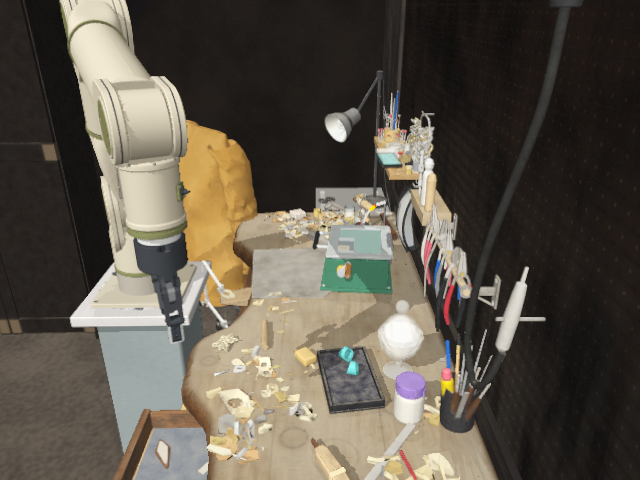

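View pics/wrist0.png

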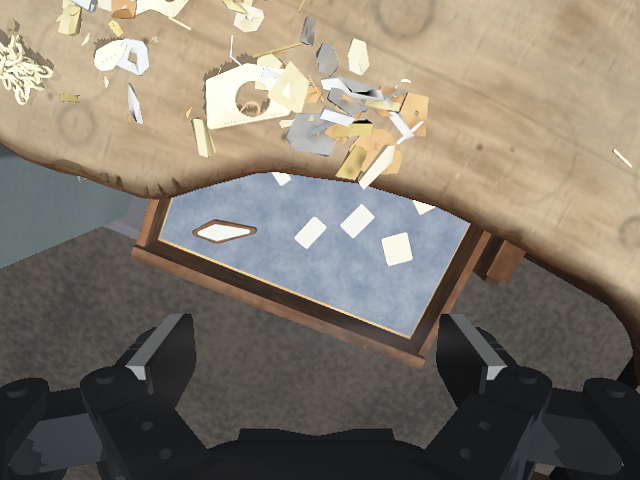

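```bash
cat > h.py <<'E'
import numpy as np, cv2
from scipy.spatial.transform import Rotation as R
from scipy.optimize import least_squares
def cam(info):
    return R.from_rotvec(info["rvec"]).as_matrix(), np.array(info["tvec"])
def w(info,p):
    r,t=cam(info); return r.T@(np.array(p)-t)
def proj(info,P):
    K=np.array([[info["fx"],0,info["cx"]],[0,info["fy"],info["cy"]],[0,0,1]])
    return cv2.projectPoints(np.array(P,float).reshape(-1,3),np.array(info["rvec"]),np.array(info["tvec"]),K,np.array(info["dist_coeffs"]))[0].reshape(-1,2)
E
python3 - <<'E'
from h import *
from workcell import manip
np.set_printoptions(precision=4,suppress=True)
S=dict(vise_box=[-0.0451, 0.0173, 1.8261],crank_axis=[0.102, -0.1052, 1.8333],crank_grip=[0.0942, -0.1351, 1.8209],hatch_handle=[0.0414, 0.0102, 1.6867],hatch_hinge=[-0.116, -0.1011, 1.7826])
D=dict(vise_box=[0.0882, 0.0862, 1.5439],crank_axis=[0.0348, 0.0979, 1.3578],hatch_handle=[-0.032, -0.0068, 1.507],hatch_hinge=[0.1794, -0.0055, 1.4953])
for n,d in (("scene",S),("side",D)):
    i=manip.camera_info(n)
    for k,p in d.items(): print(n,k,w(i,p),proj(i,w(i,p)))
    r,t=cam(i);print("cam pos",-r.T@t)
E
```

```text
scene vise_box [ 0.5969  0.0651 -0.0053] [[299.1304 242.858 ]]
scene crank_axis [ 0.5413 -0.1019  0.0704] [[348.5023 201.7668]]
scene crank_grip [ 0.5568 -0.1085  0.0992] [[346.1062 191.428 ]]
scene hatch_handle [0.4775 0.0801 0.1064] [[329.3851 240.7528]]
scene hatch_hinge [0.6919 0.0604 0.1037] [[274.304  202.1747]]
cam pos [-0.1432  0.9738  1.3959]
side vise_box [0.5967 0.0666 0.0041] [[355.9791 272.0589]]
side crank_axis [ 0.5399 -0.1065  0.0708] [[339.6543 280.4901]]
side hatch_handle [0.4765 0.0739 0.1039] [[315.3686 240.7845]]
side hatch_hinge [0.6876 0.0588 0.1078] [[388.5683 241.2158]]
cam pos [ 0.4818 -1.2998  0.7242]
```

The scene camera shows the green box at about (297,230) with its handle at (327,238). The side camera shows the crank handle at (345,270) and the wax at (305,357). The wrist view shows only the bench edge. I'll fit the box pose and overlay it on the pictures.

```bash
cat >> h.py <<'E'
from math import sin,cos
def b2w(b,p):
    c,s=cos(b[2]),sin(b[2]); p=np.array(p)/1000.
    return np.array([b[0]+c*p[0]-s*p[1], b[1]+s*p[0]+c*p[1], p[2]])
def grip(c,dy=0): return [-40+33*sin(c),-177+dy,70+33*cos(c)]
def hh(h,dy=0): return [92-212*cos(h),dy,105+212*sin(h)]
E
cat > ov.py <<'E'
from h import *
def overlay(im,info,b,c,h,crop,out,scale):
    im=im.copy()
    im=cv2.resize(im,None,fx=scale,fy=scale,interpolation=cv2.INTER_CUBIC)
    def P(p): return tuple(int(v) for v in (proj(info,b2w(b,p))[0]*scale))
    def L(a,bb,col): cv2.line(im,P(a),P(bb),col,1)
    for z in (0,110):
        q=[[-100,-120,z],[100,-120,z],[100,120,z],[-100,120,z]]
        for i in range(4): L(q[i],q[(i+1)%4],(0,0,255) if z==0 else (255,0,255))
    L(grip(c,-31),grip(c,31),(255,0,0)); cv2.circle(im,P([-40,-177,70]),3,(255,255,0),1)
    L(hh(h,-55),hh(h,55),(0,255,255)); L([92,-120,105],[92,120,105],(0,255,255))
    x0,y0,x1,y1=[int(v*scale) for v in crop]
    cv2.imwrite(out,im[y0:y1,x0:x1])
E
python3 - <<'E'
from ov import *
from workcell import manip
obs={"vise_box":([0,0,0],[[.5969,.0651,-.0053],[.5967,.0666,.0041]]),
"ca":([-40,-177,70],[[.5413,-.1019,.0704],[.5399,-.1065,.0708]]),
"hh":(hh(0),[[.4775,.0801,.1064],[.4765,.0739,.1039]]),
"hi":([92,0,105],[[.6919,.0604,.1037],[.6876,.0588,.1078]])}
f=lambda b:np.concatenate([(b2w(b,p)-np.array(m)).ravel() for p,ms in obs.values() for m in ms])
r=least_squares(f,[.6,.06,-.08]);b=r.x;print(b,np.round(1000*r.fun.reshape(-1,3),1))
for n,cr in (("scene",(230,160,370,290)),("side",(295,200,415,310))):
    overlay(cv2.imread(f"pics/{n}0.png"),manip.camera_info(n),b,.49,0,cr,f"pics/{n}_ov.png",5)
E
```

```text
[ 0.59693651  0.06711005 -0.0897812 ] [[ 0.   2.   5.3]
 [ 0.2  0.5 -4.1]
 [-0.1 -3.7 -0.4]
 [ 1.3  0.9 -0.8]
 [-0.1 -2.2 -1.4]
 [ 0.9  4.   1.1]
 [-3.3 -1.5  1.3]
 [ 1.   0.1 -2.8]]
```

View pics/scene_ov.png

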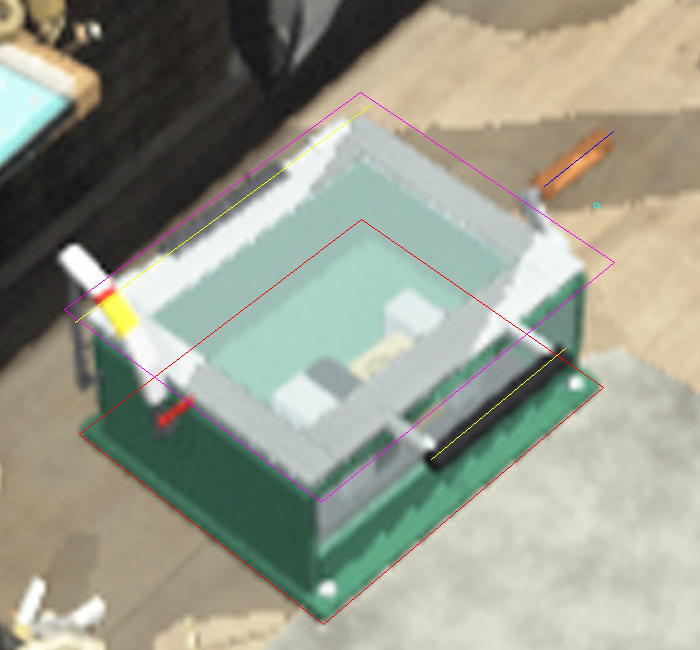

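View pics/side_ov.png

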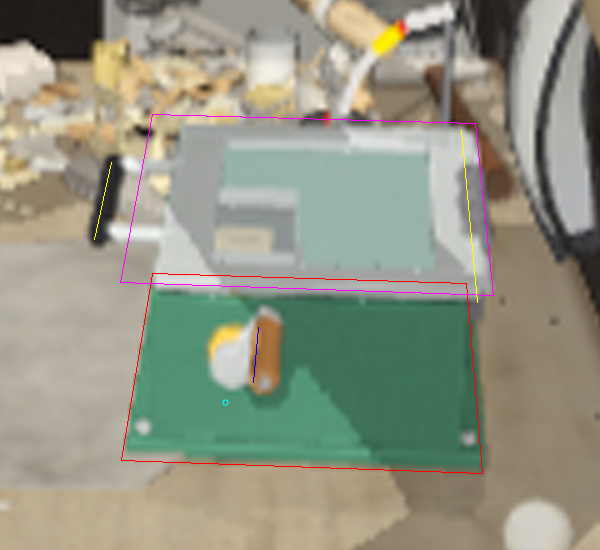

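The overlay matches to within about 1–2 px. The crank angle looks nearer 0.62 than 0.49. Next I work out the approach.

```bash
cat >> h.py <<'E'
B=[0.59694,0.06711,-0.08978]
def delta(o,target):
    r=R.from_quat(o["ee_rot"]).as_matrix()
    return 1000*r.T@(np.array(target)-o["position"])
def yawerr(o,b=B):
    r=R.from_quat(o["ee_rot"]).as_matrix()
    a=np.arctan2(r[1,1],r[0,1]); d=np.degrees(b[2]-a)
    return -((d+90)%180-90), r[:,2]   # tool turn needed
E
python3 - <<'E'
from h import *
from workcell import manip
o=manip.get_obs()
p=b2w(B,grip(.62,-10)); print(p)
t=p.copy(); t[2]=.2
print(delta(o,t),yawerr(o))
E
```

```text
[ 0.55943172 -0.11726962  0.09685799]
[ 469.9782107  -299.72031836   31.34443396] (np.float64(-62.006739888943656), array([ 8.47752307e-05, -1.05398965e-04, -9.99999991e-01]))
```

Request:
{"method": "arm_command", "body": {"slide": [[26,-16.5,1.5],[26,-16.5,1.5],[26,-16.5,1.5],[26,-16.5,1.5],[26,-16.5,1.5],[26,-16.5,1.5],[26,-16.5,1.5],[26,-16.5,1.5],[26,-16.5,1.5],[26,-16.5,1.5]], "turn": [0,0,0,0,0,0,0,0,0,0], "grip": [0,0,0,0,0,0,0,0,0,0]}}

```text
clock: 1.58
position: [0.4189, -0.3216, 0.2165]
ee_rot: [0.98, 0.198, 0.0, 0.0]
ft_force: [0.1, -0.4, 0.5]
grip_width: 0.995
```

Request:
{"method": "arm_command", "body": {"slide": [[26,-16.5,2],[26,-16.5,2],[26,-16.5,2],[26,-16.5,2],[26,-16.5,2],[26,-16.5,2],[26,-16.5,2],[26,-16.5,2]], "turn": [0,0,0,0,0,0,0,0], "grip": [0,0,0,0,0,0,0,0]}}

```text
clock: 2.25
position: [0.5594, -0.1193, 0.2004]
ee_rot: [0.98, 0.198, 0.0, 0.0]
ft_force: [0.4, -0.5, -0.4]
grip_width: 1.001
```

Request:
{"method": "arm_command", "body": {"slide": [[0,0,0],[0,0,0],[0,0,0],[0,0,0],[0,0,0],[0,0,0],[0,0,0],[0,0,0],[0,0,0],[0,0,0]], "turn": [-6.9,-6.9,-6.9,-6.9,-6.9,-6.9,-6.9,-6.9,-6.8,0], "grip": [0,0,0,0,0,0,0,0,0,0]}}

```text
clock: 3.08
position: [0.5587, -0.1207, 0.2004]
ee_rot: [0.736, 0.677, 0.0, 0.0]
ft_force: [0.4, -0.1, -0.3]
grip_width: 0.996
```

```bash
python3 - <<'E'
from ov import *
from workcell import manip
o=manip.get_obs()
p=b2w(B,grip(.62,-10)); t=p.copy(); t[2]=.2
print(o["clock"],o["position"],delta(o,t),yawerr(o),o["ft_force"],o["joint_pos"])
i=manip.camera_info("wrist"); im=manip.camera("wrist"); cv2.imwrite("pics/w1.png",im)
overlay(im,i,B,.62,0,(0,0,640,480),"pics/w1o.png",1)
for tn in ["crank_grip","crank_axis"]:
    for r in manip.tip_of(tn,"wrist")[:2]: print(tn,r["score"],w(i,r["xyz"]))
print("pred",b2w(B,grip(.62)),b2w(B,[-40,-177,70]))
E
```

```text
3.0833 [ 0.55866268 -0.1206713   0.20035067] [3.45441333 0.47956671 0.35049232] (np.float64(0.3093661727872643), array([ 1.25718682e-04, -8.10084219e-05, -9.99999989e-01])) [ 0.44351737 -0.14122662 -0.26621127] [ 0.61754077  0.28687352 -0.57690118  1.62471172  0.16197487  1.27800665
 -0.07193859]
crank_grip 0.9 [ 0.56308138 -0.10553088  0.09542666]
pred [ 0.56032832 -0.1073099   0.09685799] [ 0.54123138 -0.10559075  0.07      ]
```

View pics/w1o.png

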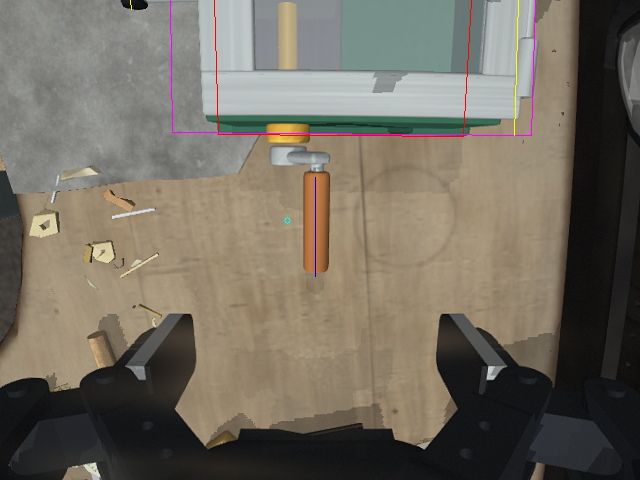

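The wrist view shows the sleeve at (316,222), right on the predicted line, and the axis boss at x≈288 also matches. Descending.

Request:
{"method": "arm_command", "body": {"slide": [[2,0.5,20],[2,0,20],[1,0,20],[0,0,20],[0,0,20],[0,0,15],[0,0,7],[0,0,0]], "turn": [0,0,0,0,0,0,0,0], "grip": [0,0,0,0,0,0,0,0]}}

```text
clock: 3.9
position: [0.5587, -0.1155, 0.0769]
ee_rot: [0.739, 0.674, -0.001, -0.001]
ft_force: [1.0, 0.4, 0.2]
grip_width: 0.996
```

Request:
{"method": "arm_command", "body": {"slide": [[0,0,0],[0,0,0],[0,0,0],[0,0,0],[0,0,0],[0,0,0],[0,0,0],[0,0,0],[0,0,0],[0,0,0]], "turn": [0,0,0,0,0,0,0,0,0,0], "grip": [0.9,0.9,0.9,0.9,0.9,0.9,0.9,0.9,0.9,0.9], "newtons": 40}}

```text
clock: 4.73
position: [0.5598, -0.1158, 0.0785]
ee_rot: [0.738, 0.675, 0.0, 0.0]
ft_force: [-1.2, -0.1, 2.9]
grip_width: 0.172
```

```bash
python3 - <<'E'
from ov import *
from workcell import manip
o=manip.get_obs()
p=b2w(B,grip(.62,-8)); p[2]-=.019
print(o["clock"],o["position"],delta(o,p),yawerr(o)[0],o["ft_force"],o["grip_width"])
i=manip.camera_info("wrist"); im=manip.camera("wrist"); cv2.imwrite("pics/w2.png",im)
# circle increments for commanded pose: tool x=box +y, tool y=box x, z down
import numpy as np
cs=np.arange(.62,7.5,.2)
E
```

```text
4.7333 [ 0.55975573 -0.11576202  0.07849885] [ 0.46950878 -0.18792745  0.64067666] -0.017523869220894994 [-1.18139489 -0.10460915  2.90411979] 0.17184663055266078
```

View pics/w2.png

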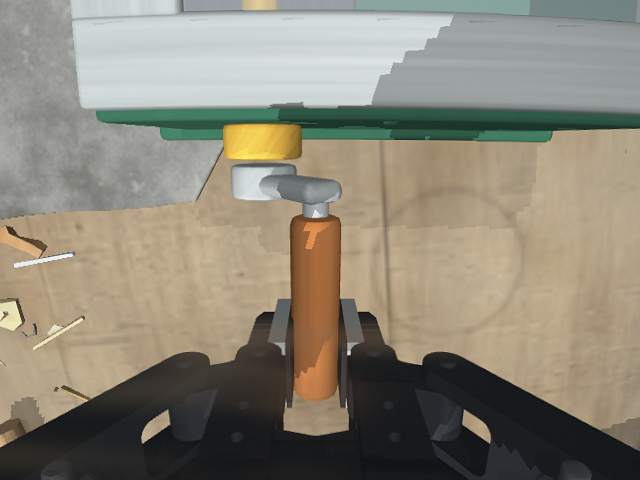

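The sleeve is held squarely, at (316,310) in the picture. I'll tabulate the circle increments.

```bash
python3 - <<'E'
import numpy as np
cs=np.linspace(.62,7.35,36)
y=np.round(33*(np.sin(cs)-np.sin(.62))*2)/2; z=np.round(-33*(np.cos(cs)-np.cos(.62))*2)/2
for k in range(0,35,10):
    print(cs[min(k+10,35)],[[0,float(y[j+1]-y[j]),float(z[j+1]-z[j])] for j in range(k,min(k+10,35))])
E
```

```text
2.5428571428571427 [[0, 5.0, 4.0], [0, 3.5, 5.0], [0, 3.0, 6.0], [0, 2.0, 6.0], [0, 0.5, 6.0], [0, -1.0, 6.5], [0, -1.5, 6.0], [0, -3.0, 5.5], [0, -4.0, 5.0], [0, -5.0, 4.0]]
4.465714285714285 [[0, -5.5, 3.0], [0, -6.0, 2.0], [0, -6.5, 1.0], [0, -6.5, -0.5], [0, -6.0, -2.0], [0, -5.5, -2.5], [0, -5.0, -4.0], [0, -4.5, -4.5], [0, -3.0, -5.5], [0, -2.0, -6.0]]
6.388571428571429 [[0, -1.0, -6.5], [0, 0.0, -6.0], [0, 1.5, -6.5], [0, 2.5, -5.5], [0, 4.0, -5.5], [0, 4.5, -4.0], [0, 5.5, -3.5], [0, 5.5, -2.5], [0, 6.5, -1.0], [0, 6.5, 0.0]]
7.35 [[0, 6.0, 1.5], [0, 6.0, 2.0], [0, 5.0, 3.5], [0, 4.5, 4.5], [0, 3.5, 5.5]]
```

Request:
{"method": "arm_command", "body": {"slide": [[0,5,4],[0,3.5,5],[0,3,6],[0,2,6],[0,0.5,6],[0,-1,6.5],[0,-1.5,6],[0,-3,5.5],[0,-4,5],[0,-5,4]], "turn": [0,0,0,0,0,0,0,0,0,0], "grip": [0.9,0.9,0.9,0.9,0.9,0.9,0.9,0.9,0.9,0.9]}}

```text
clock: 5.62
position: [0.559, -0.1156, 0.0239]
ee_rot: [0.738, 0.675, 0.0, 0.0]
ft_force: [1.3, -1.1, 3.5]
grip_width: 0.171
```

```bash
cat > st.py <<'E'
from h import *
from workcell import manip
import sys
o=manip.get_obs()
np.set_printoptions(precision=4,suppress=True)
c,s=cos(B[2]),sin(B[2]); d=(o["position"]-np.array([B[0],B[1],0]))
bx=1000*np.array([c*d[0]+s*d[1],-s*d[0]+c*d[1],d[2]+.019])
a=np.arctan2(bx[0]+40,bx[2]-70)
print(o["clock"],"graspbox",bx,"crank",a,a+2*np.pi,"rad",np.hypot(bx[0]+40,bx[2]-70),"F",o["ft_force"],"w",o["grip_width"],"yaw",yawerr(o)[0])
print("hatch",np.arctan2(bx[2]-105,92-bx[0]),"rad",np.hypot(bx[2]-105,92-bx[0]))
E
python3 st.py
```

```text
5.6167 graspbox [ -21.4428 -185.3466   42.8763] crank 2.5415723437564273 8.824757650936014 rad 32.86434359738392 F [ 1.2811 -1.1017  3.4614] w 0.17106368474998862 yaw -0.009048127063067568
hatch -0.5010152427387456 rad 129.33923483551652
```

Tracking well, and the forces are small.

Request:
{"method": "arm_command", "body": {"slide": [[0,-5.5,3],[0,-6,2],[0,-6.5,1],[0,-6.5,-0.5],[0,-6,-2],[0,-5.5,-2.5],[0,-5,-4],[0,-4.5,-4.5],[0,-3,-5.5],[0,-2,-6]], "turn": [0,0,0,0,0,0,0,0,0,0], "grip": [0.9,0.9,0.9,0.9,0.9,0.9,0.9,0.9,0.9,0.9]}}

```text
clock: 6.45
position: [0.5085, -0.1109, 0.0438]
ee_rot: [0.738, 0.675, 0.0, 0.0]
ft_force: [6.3, -1.7, -3.8]
grip_width: 0.169
```

```bash
python3 st.py
```

```text
6.45 graspbox [ -72.0964 -185.2501   62.8242] crank -1.7907484169004477 4.492436890279139 rad 32.88874705601792 F [ 6.2559 -1.6629 -3.8023] w 0.16926488220233815 yaw -0.003915730521768523
hatch -0.2515730586820584 rad 169.42968879598044
```

Request:
{"method": "arm_command", "body": {"slide": [[0,-1,-6.5],[0,0,-6],[0,1.5,-6.5],[0,2.5,-5.5],[0,4,-5.5],[0,4.5,-4],[0,5.5,-3.5],[0,5.5,-2.5],[0,6.5,-1],[0,6.5,0]], "turn": [0,0,0,0,0,0,0,0,0,0], "grip": [0.9,0.9,0.9,0.9,0.9,0.9,0.9,0.9,0.9,0.9]}}

```text
clock: 7.28
position: [0.5444, -0.1143, 0.0845]
ee_rot: [0.738, 0.675, -0.0, -0.0]
ft_force: [-4.0, -0.3, -0.1]
grip_width: 0.17
```

```bash
python3 st.py
```

```text
7.2833 graspbox [ -36.0941 -185.4198  103.4907] crank 0.11610187157038525 6.399287178749971 rad 33.71774530627312 F [-4.0151 -0.2956 -0.137 ] w 0.16998546815495233 yaw -0.00716163857559593
hatch -0.011781817942621588 rad 128.10298648229033
```

Request:
{"method": "arm_command", "body": {"slide": [[0,6,1.5],[0,6,2],[0,5,3.5],[0,4.5,4.5],[0,3.5,5.5],[0,0,0],[0,0,0]], "turn": [0,0,0,0,0,0,0], "grip": [0.9,0.9,0.9,0.9,0.9,0.9,0.9]}}

```text
clock: 7.87
position: [0.5699, -0.1166, 0.0671]
ee_rot: [0.738, 0.675, 0.001, 0.0]
ft_force: [1.8, -1.9, 0.0]
grip_width: 0.17
```

```bash
python3 st.py; python3 - <<'E'
from workcell import manip
import cv2
im=manip.camera("wrist"); cv2.imwrite("pics/w3.png",im)
im=manip.camera("scene"); cv2.imwrite("pics/s3.png",cv2.resize(im[150:300,220:400],None,fx=4,fy=4,interpolation=cv2.INTER_CUBIC))
E
```

```text
7.8667 graspbox [ -10.4773 -185.3912   86.1285] crank 1.0707923540086437 7.35397766118823 rad 33.64102117031351 F [ 1.7702 -1.9131  0.0266] w 0.1698109936900882 yaw -0.013566107900075508
hatch -0.18211283709316708 rad 104.20042834370915
```

View pics/w3.png

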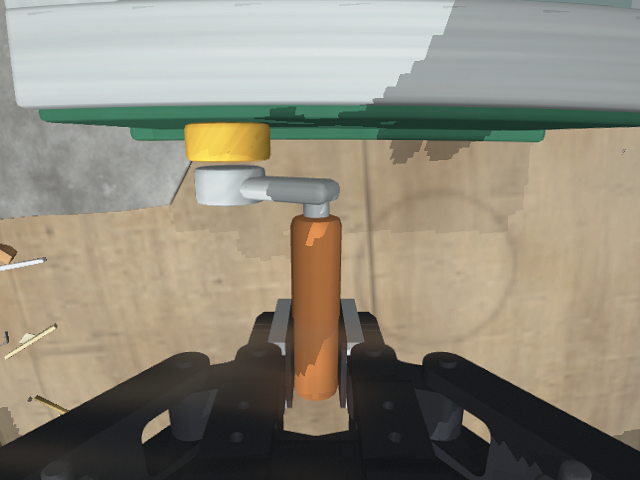

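View pics/s3.png

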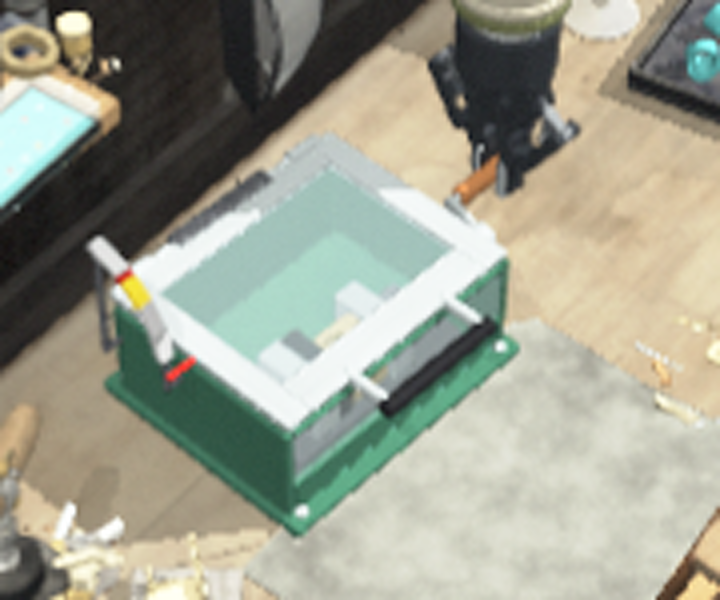

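The crank is at about 7.35, the arm lies as expected at (290,190), and the hatch is shut. Releasing and rising.

Request:
{"method": "arm_command", "body": {"slide": [[0,0,0],[0,0,0],[0,0,0],[0,0,0],[0,0,0],[0,0,0],[0,0,0]], "turn": [0,0,0,0,0,0,0], "grip": [0.4,0.3,0.2,0.2,0.2,0.2,0.2]}}

```text
clock: 8.55
position: [0.5691, -0.1164, 0.0673]
ee_rot: [0.738, 0.675, -0.0, 0.0]
ft_force: [0.0, 0.4, 0.2]
grip_width: 0.798
```

Request:
{"method": "arm_command", "body": {"slide": [[0,0,-10],[0,0,-20],[0,0,-25],[0,0,-25],[0,0,-25],[0,0,-25],[0,0,-10],[0,0,0]], "turn": [0,0,0,0,0,0,0,0], "grip": [0.2,0.2,0.2,0.2,0.2,0.2,0.2,0.2]}}

```text
clock: 9.22
position: [0.5704, -0.1165, 0.2105]
ee_rot: [0.738, 0.675, 0.001, 0.002]
ft_force: [-0.2, 0.2, -1.1]
grip_width: 0.796
```

```bash
python3 st.py; python3 - <<'E'
from ov import *
from workcell import manip
o=manip.get_obs()
i=manip.camera_info("wrist"); im=manip.camera("wrist")
overlay(im,i,B,7.35,0,(0,0,640,480),"pics/w4o.png",1)
for tn in ["crank_grip"]:
    for r in manip.tip_of(tn,"wrist")[:2]: print(tn,r["score"],w(i,r["xyz"]),b2w(B,grip(7.35)))
p=b2w(B,hh(0)); p[2]=.2; print(p,delta(o,p))
E
```

```text
9.2167 graspbox [  -9.9592 -185.2174  229.5445] crank 0.18611206847856682 6.469297375658153 rad 162.34807492635426 F [-0.2045  0.2169 -1.0894] w 0.7957870161673811 yaw -0.004575557380277928
hatch 0.8847824104211907 rad 160.9565438973973
crank_grip 0.74 [ 0.57445737 -0.10537394  0.08131027] [ 0.570012   -0.10818164  0.08593623]
[0.4774233  0.07786913 0.2       ] [ 185.21719893 -110.10521572    9.8539561 ]
```

View pics/w4o.png

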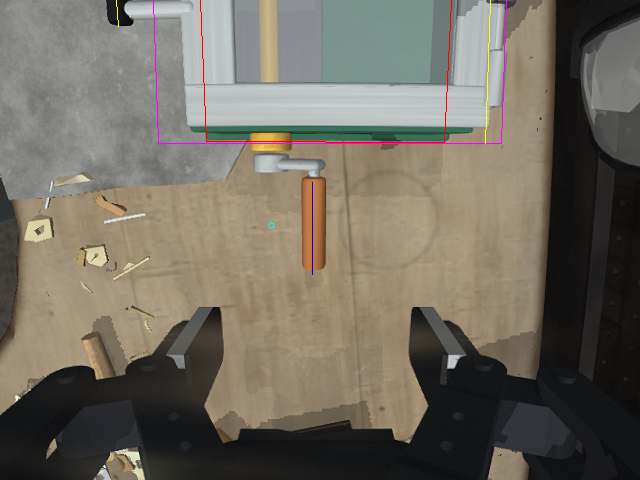

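The crank stayed at about 7.35 after release; the sleeve at (314,222) lies on the 7.35 line. Moving above the hatch handle.

Request:
{"method": "arm_command", "body": {"slide": [[23,-14,0],[23,-14,0],[23,-14,0],[23,-14,0],[23,-14,0],[23,-14,0],[23,-13,0],[24,-13,0],[0,0,0],[0,0,0]], "turn": [0,0,0,0,0,0,0,0,0,0], "grip": [0.3,0.3,0.4,0.4,0.5,0.5,0.5,0.5,0.5,0.5]}}

```text
clock: 10.15
position: [0.475, 0.0787, 0.2061]
ee_rot: [0.737, 0.676, -0.001, -0.0]
ft_force: [-0.5, -0.8, -0.1]
grip_width: 0.499
```

```bash
python3 st.py; python3 - <<'E'
from ov import *
from workcell import manip
o=manip.get_obs()
i=manip.camera_info("wrist"); im=manip.camera("wrist")
overlay(im,i,B,7.35,0,(0,0,640,480),"pics/w5o.png",1)
for r in manip.tip_of("hatch_handle","wrist")[:2]: print(r["score"],w(i,r["xyz"]))
p=b2w(B,hh(0)); p[2]-=.019; print(p,delta(o,p),o["joint_pos"])
E
```

```text
10.15 graspbox [-122.4818    0.5973  225.1284] crank -0.4886850013167343 5.794500305862852 rad 175.69310811533603 F [-0.4588 -0.7666 -0.1398] w 0.4986437301789031 yaw 0.15557452030761
hatch 0.5105543026593367 rad 245.83180466082132
0.65 [0.47847165 0.07770664 0.10494929]
[0.4774233  0.07786913 0.086     ] [ -0.53723608   2.68528342 120.12430709] [ 0.45169613  0.08542577 -0.73578545  1.82886738  0.06024382  1.2516666
 -0.38836057]
```

View pics/w5o.png

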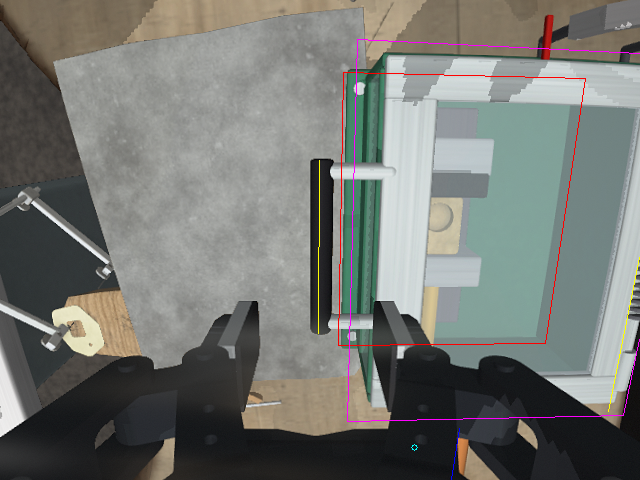

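The bar is at (321,245), about 0.5 mm from the prediction. I'm checking finger clearance in the gap.

```bash
python3 - <<'E'
from h import *
from workcell import manip
i=manip.camera_info("wrist")
for x in (-100,-95,-90,-85):
  for z in (10,60,100,110): print(x,z,proj(i,b2w(B,[x,30,z]))[0].round(0))
E
```

```text
-100 10 [341. 184.]
-100 60 [346. 191.]
-100 100 [350. 199.]
-100 110 [351. 202.]
-95 10 [347. 184.]
-95 60 [353. 191.]
-95 100 [358. 199.]
-95 110 [360. 202.]
-90 10 [354. 184.]
-90 60 [360. 191.]
-90 100 [367. 199.]
-90 110 [369. 202.]
-85 10 [360. 184.]
-85 60 [367. 191.]
-85 100 [375. 199.]
-85 110 [377. 202.]
```

Request:
{"method": "arm_command", "body": {"slide": [[0,3.5,10],[0,0,10],[0,0,10],[0,0,10],[0,0,10],[0,0,5],[0,0,0],[0,0,0]], "turn": [0,0,0,0,0,0,0,0], "grip": [0.68,0.68,0.68,0.68,0.68,0.68,0.68,0.68]}}

```text
clock: 10.92
position: [0.4795, 0.0774, 0.1521]
ee_rot: [0.738, 0.675, -0.0, -0.0]
ft_force: [-0.2, -0.7, 0.2]
grip_width: 0.319
```

```bash
python3 st.py; python3 - <<'E'
from ov import *
from workcell import manip
i=manip.camera_info("wrist"); im=manip.camera("wrist")
overlay(im,i,B,7.35,0,(0,0,640,480),"pics/w6o.png",1)
E
```

```text
10.9167 graspbox [-117.8699   -0.2563  171.1134] crank -0.6562572563341952 5.626928050845391 rad 127.62305180427097 F [-0.1849 -0.7432  0.1549] w 0.3193594424569779 yaw 0.0010684289927240798
hatch 0.30517963924652525 rad 220.03720954908874
```

View pics/w6o.png

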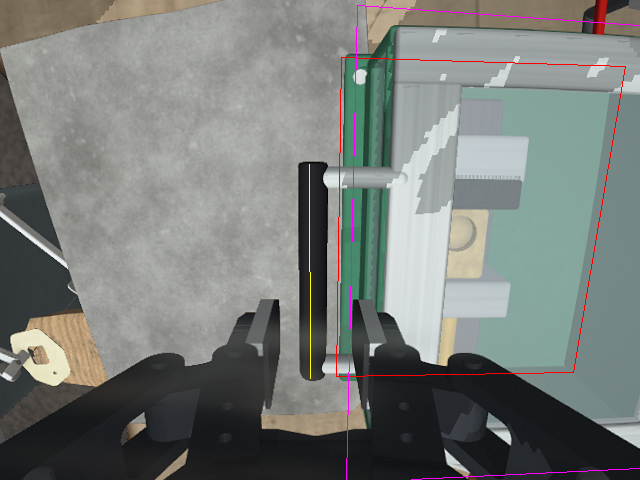

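The fingers straddle the bar (313,270) and the inner finger at (370,345) clears the lid edge at about 385. Nudging 1 mm back and descending.

Request:
{"method": "arm_command", "body": {"slide": [[0,-1,10],[0,0,10],[0,0,10],[0,0,10],[0,0,8],[0,0,6],[0,0,5],[0,0,2],[0,0,0]], "turn": [0,0,0,0,0,0,0,0,0], "grip": [0.68,0.68,0.68,0.68,0.68,0.68,0.68,0.68,0.68]}}

```text
clock: 11.72
position: [0.4785, 0.0775, 0.0909]
ee_rot: [0.738, 0.675, -0.0, -0.0]
ft_force: [0.7, 1.0, -0.4]
grip_width: 0.319
```

```bash
python3 st.py; python3 - <<'E'
from ov import *
from workcell import manip
i=manip.camera_info("wrist"); im=manip.camera("wrist")
cv2.imwrite("pics/w7.png",im)
E
```

```text
11.7167 graspbox [-118.9305   -0.3239  109.8974] crank -1.1027782332720546 5.180407073907531 rad 88.44107241940341 F [ 0.7031  0.9823 -0.3713] w 0.3190360333032753 yaw -0.0010253428615101257
hatch 0.023213878650032535 rad 210.9873297256091
```

View pics/w7.png

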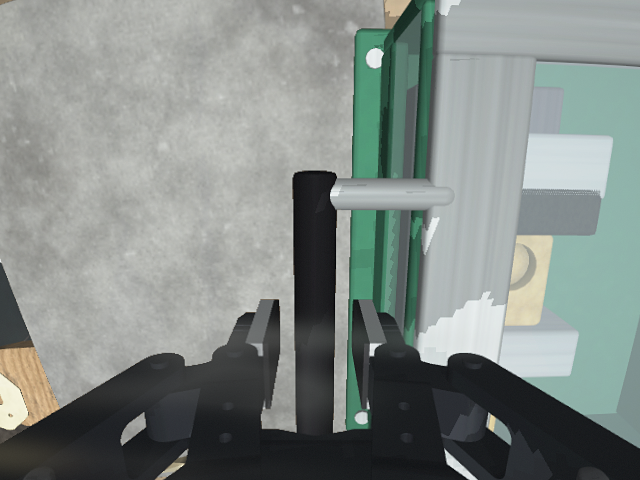

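Request:
{"method": "arm_command", "body": {"slide": [[0,0,0],[0,0,0],[0,0,0],[0,0,0],[0,0,0],[0,0,0],[0,0,0],[0,0,0]], "turn": [0,0,0,0,0,0,0,0], "grip": [0.92,0.92,0.92,0.92,0.92,0.92,0.92,0.92], "newtons": 40}}

```text
clock: 12.43
position: [0.4781, 0.0776, 0.0915]
ee_rot: [0.738, 0.675, -0.0, -0.0]
ft_force: [-4.8, 0.6, 4.2]
grip_width: 0.145
```

```bash
python3 st.py; python3 - <<'E'
import numpy as np
def seg(a,b,n):
    cs=np.linspace(a,b,n+1)
    y=np.round(-212*(np.cos(cs)-1)*2)/2; z=np.round(-212*np.sin(cs)*2)/2
    print(a,b,[[0,float(y[j+1]-y[j]),float(z[j+1]-z[j])] for j in range(n)])
seg(0,.3,10);seg(.3,.6,10);seg(.6,.9,10);seg(.9,1.16,10);seg(1.16,.86,10)
E
```

```text
12.4333 graspbox [-119.3381   -0.2353  110.4731] crank -1.0990745540507432 5.184110753128843 rad 89.06518230018592 F [-4.8345  0.6472  4.2233] w 0.14509633479561226 yaw 0.0066649941373526644
hatch 0.025891394148754444 rad 211.40898089739406
0 0.3 [[0, 0.0, -6.5], [0, 0.5, -6.0], [0, 0.5, -6.5], [0, 0.5, -6.5], [0, 1.0, -6.0], [0, 1.0, -6.5], [0, 1.0, -6.0], [0, 1.5, -6.5], [0, 1.5, -6.0], [0, 2.0, -6.0]]
0.3 0.6 [[0, 2.0, -6.0], [0, 2.0, -6.0], [0, 2.5, -6.0], [0, 2.5, -6.0], [0, 2.5, -5.5], [0, 3.0, -6.0], [0, 3.0, -5.5], [0, 3.0, -5.5], [0, 3.5, -5.5], [0, 3.5, -5.0]]
0.6 0.9 [[0, 3.5, -5.5], [0, 4.0, -5.0], [0, 4.0, -5.0], [0, 4.0, -5.0], [0, 4.5, -4.5], [0, 4.5, -4.5], [0, 4.5, -4.5], [0, 4.5, -4.5], [0, 5.0, -4.0], [0, 4.5, -4.0]]
0.9 1.16 [[0, 4.5, -3.5], [0, 4.5, -3.0], [0, 4.5, -3.5], [0, 4.5, -3.0], [0, 5.0, -2.5], [0, 4.5, -3.0], [0, 5.0, -2.5], [0, 5.0, -2.5], [0, 5.0, -2.5], [0, 5.0, -2.5]]
1.16 0.86 [[0, -6.0, 3.0], [0, -5.5, 2.5], [0, -6.0, 3.0], [0, -5.5, 3.0], [0, -5.5, 3.5], [0, -5.0, 3.5], [0, -5.5, 3.5], [0, -5.0, 4.0], [0, -5.0, 4.0], [0, -5.0, 4.0]]
```

The bar is held (width 0.145 ≈ 12–14 mm). Raising.

Request:
{"method": "arm_command", "body": {"slide": [[0,0,-6.5],[0,0.5,-6],[0,0.5,-6.5],[0,0.5,-6.5],[0,1,-6],[0,1,-6.5],[0,1,-6],[0,1.5,-6.5],[0,1.5,-6],[0,2,-6]], "turn": [0,0,0,0,0,0,0,0,0,0], "grip": [0.92,0.92,0.92,0.92,0.92,0.92,0.92,0.92,0.92,0.92]}}

```text
clock: 13.27
position: [0.4868, 0.0767, 0.1542]
ee_rot: [0.738, 0.675, -0.001, -0.001]
ft_force: [-9.8, 1.8, -1.0]
grip_width: 0.145
```

```bash
python3 st.py; python3 - <<'E'
from workcell import manip
import cv2
im=manip.camera("scene"); cv2.imwrite("pics/s8.png",cv2.resize(im[130:300,220:400],None,fx=3.5,fy=3.5,interpolation=cv2.INTER_CUBIC))
E
```

```text
13.2667 graspbox [-110.5155   -0.2772  173.2212] crank -0.5993271444058403 5.6838581627737454 rad 125.00824549648738 F [-9.7846  1.7589 -1.0175] w 0.14455443890927164 yaw 0.013138769616801937
hatch 0.32492937809325856 rad 213.69762493331197
```

View pics/s8.png

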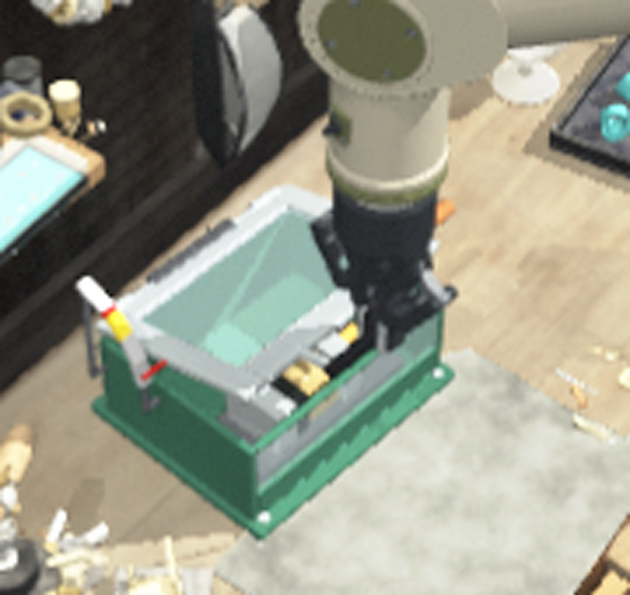

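The hatch is up about 0.3, following the arm. I'm continuing with a slight radial easing because it is pushing 10 N in x.

Request:
{"method": "arm_command", "body": {"slide": [[0,1.5,-6],[0,1.5,-6],[0,2.5,-6],[0,2.5,-6],[0,2.5,-5.5],[0,3,-6],[0,3,-5.5],[0,3,-5.5],[0,3.5,-5.5],[0,3.5,-5]], "turn": [0,0,0,0,0,0,0,0,0,0], "grip": [0.92,0.92,0.92,0.92,0.92,0.92,0.92,0.92,0.92,0.92]}}

```text
clock: 14.15
position: [0.5126, 0.0744, 0.2117]
ee_rot: [0.738, 0.675, -0.002, -0.001]
ft_force: [-18.1, 0.1, 7.7]
grip_width: 0.145
```

```bash
python3 st.py
```

```text
14.15 graspbox [-84.6995  -0.3226 230.6545] crank -0.2713702665851526 6.011815040594434 rad 166.75710834000165 F [-18.1413   0.1025   7.6516] w 0.14498058169168868 yaw 0.0266722437525857
hatch 0.6181500100300004 rad 216.82203429865615
```

Request:
{"method": "arm_command", "body": {"slide": [[0,3.5,-5.5],[0,4,-5],[0,4,-5],[0,4,-5],[0,4.5,-4.5],[0,4.5,-4.5],[0,4.5,-4.5],[0,4.5,-4.5],[0,5,-4],[0,4.5,-4]], "turn": [0,0,0,0,0,0,0,0,0,0], "grip": [0.92,0.92,0.92,0.92,0.92,0.92,0.92,0.92,0.92,0.92]}}

```text
clock: 14.98
position: [0.5557, 0.0706, 0.2609]
ee_rot: [0.738, 0.675, -0.001, -0.0]
ft_force: [-22.6, -2.3, 23.4]
grip_width: 0.148
```

```bash
python3 st.py;  python3 - <<'E'
from workcell import manip
import cv2
im=manip.camera("scene"); cv2.imwrite("pics/s9.png",cv2.resize(im[130:300,220:400],None,fx=3.5,fy=3.5,interpolation=cv2.INTER_CUBIC))
im=manip.camera("side"); cv2.imwrite("pics/d9.png",cv2.resize(im[120:310,280:430],None,fx=3.5,fy=3.5,interpolation=cv2.INTER_CUBIC)[:600])
E
```

```text
14.9833 graspbox [-41.3372  -0.2461 279.8641] crank -0.006371428774344159 6.276813878405242 rad 209.86840516517876 F [-22.5665  -2.2757  23.4256] w 0.1475179293734073 yaw 0.009980543360271099
hatch 0.9193313766945991 rad 219.90058113576637
```

View pics/s9.png

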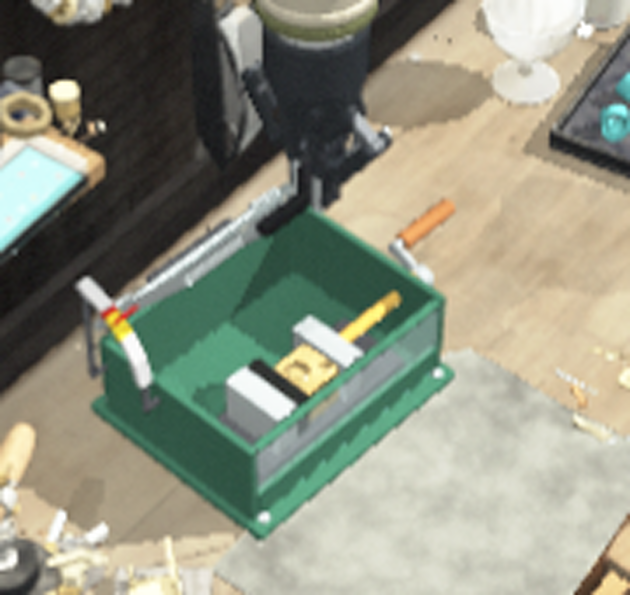

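View pics/d9.png

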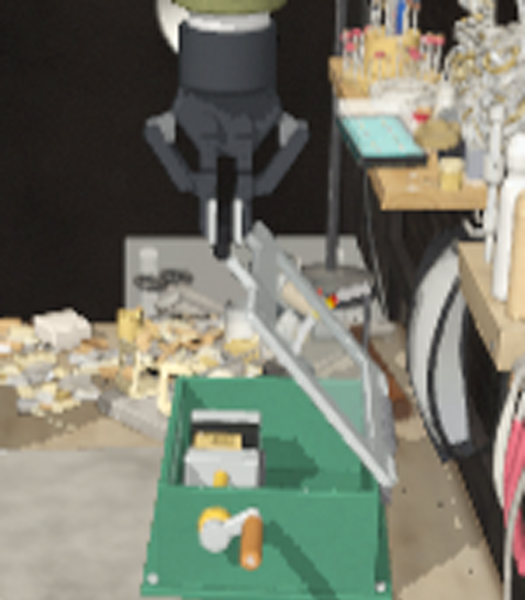

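The pointer in the scene view, (125,313), is near the red/yellow edge. The radial force has grown to about 32 N, so I'm looking closely before going on.

```bash
 python3 - <<'E'
from workcell import manip
from h import *
i=manip.camera_info("wrist");im=manip.camera("wrist"); cv2.imwrite("pics/w10.png",im)
for cam in ("wrist","side","scene"):
    i=manip.camera_info(cam)
    if cam!="wrist": manip.camera(cam)
    for r in manip.tip_of("hatch_handle",cam)[:2]:
        p=w(i,r["xyz"]); c,s=cos(B[2]),sin(B[2]); d=p-np.array([B[0],B[1],0])
        print(cam,r["score"],1000*np.array([c*d[0]+s*d[1],-s*d[0]+c*d[1],d[2]]))
for h in (.85,.9,.95,1): print(h,hh(h))
im=cv2.imread("pics/d9.png"); 
E
```

```text
wrist 0.74 [-36.23164717   3.97499373 270.0753162 ]
side 0.55 [-41.36477566  -2.55787243 270.91012604]
scene 0.57 [-37.19064271   3.19472187 269.1279053 ]
0.85 [-47.916426927616214, 0, 264.27144588974204]
0.9 [-39.781313273380846, 0, 271.0653048410265]
0.95 [-31.316814966343316, 0, 277.44408701534724]
1 [-22.544088844045632, 0, 283.391848779274]
```

View pics/w10.png

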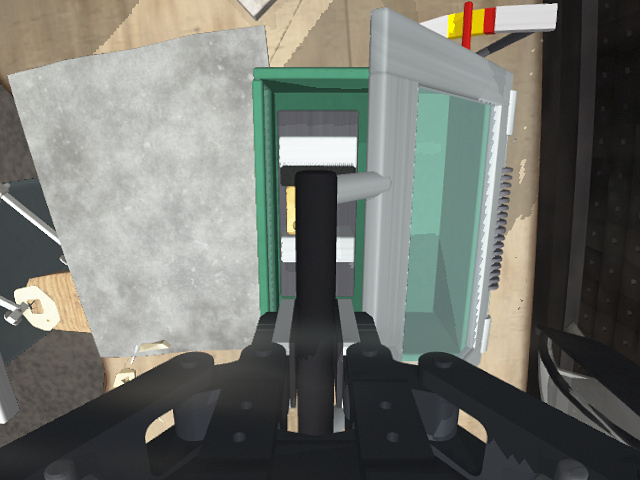

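Forces point radially (the tool sits inside the bar's true arc, or a finger bears on the lid). I'll ease outward a few mm and watch the response.

Request:
{"method": "arm_command", "body": {"slide": [[0,-1,-1.5],[0,-1,-1.5],[0,0,0],[0,0,0]], "turn": [0,0,0,0], "grip": [0.92,0.92,0.92,0.92]}}

```text
clock: 15.72
position: [0.5554, 0.0706, 0.2609]
ee_rot: [0.738, 0.675, 0.0, 0.0]
ft_force: [-3.5, 1.8, 2.0]
grip_width: 0.142
```

```bash
python3 st.py;  python3 - <<'E'
from workcell import manip
import cv2
print(manip.get_obs()["torque"])
im=manip.camera("side"); cv2.imwrite("pics/d11.png",cv2.resize(im[160:260,310:410],None,fx=6,fy=6,interpolation=cv2.INTER_CUBIC))
E
```

```text
15.7167 graspbox [-41.6529  -0.282  279.8642] crank -0.007875792998073757 6.2753095141815125 rad 209.870699963338 F [-3.5139  1.7587  2.0204] w 0.1421375743847505 yaw -0.016172969235583423
hatch 0.9181907704042149 rad 220.09220326963643
[ 0.35473898  1.13266901 -0.12186176]
```

View pics/d11.png

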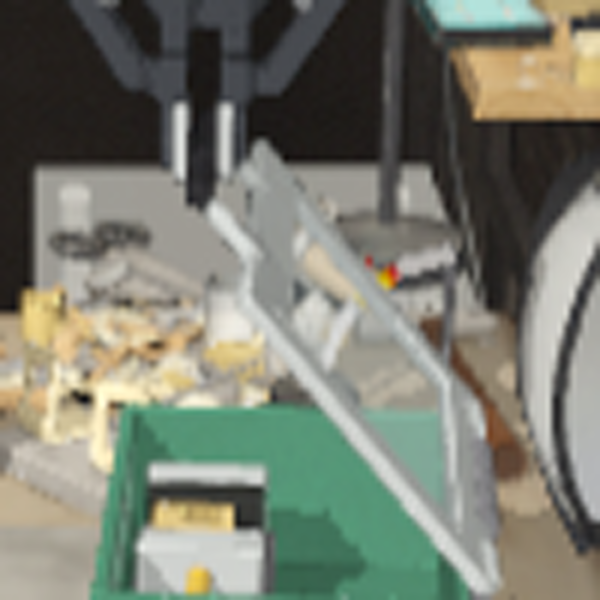

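Force fell to about 4 N without the tool moving, so the hold is rigid and the hatch is fine. I'll measure the actual hatch angle from the side picture.

```bash
 python3 - <<'E'
from h import *
from workcell import manip
i=manip.camera_info("side")
f=lambda h,r,y:[92-r*cos(h),y,105+r*sin(h)]
for h in (.8,.85,.9,.95,1):
    print(h,[((proj(i,b2w(B,f(h,r,y)))[0]-[310,160])*6).round(0).tolist() for r,y in ((177,-115),(177,115),(212,-55),(212,0),(0,-115))])
E
```

```text
0.8 [[212.0, 327.0], [229.0, 159.0], [164.0, 224.0], [170.0, 184.0], [483.0, 599.0]]
0.85 [[227.0, 314.0], [243.0, 148.0], [181.0, 209.0], [187.0, 170.0], [483.0, 599.0]]
0.9 [[243.0, 302.0], [256.0, 137.0], [200.0, 195.0], [204.0, 156.0], [483.0, 599.0]]
0.95 [[260.0, 291.0], [271.0, 127.0], [219.0, 182.0], [223.0, 144.0], [483.0, 599.0]]
1 [[277.0, 281.0], [286.0, 118.0], [239.0, 170.0], [242.0, 132.0], [483.0, 599.0]]
```

The corners fit h≈0.89–0.90; the bar has rolled about 4 mm down the pads. Continuing past the balance with matching increments.

Request:
{"method": "arm_command", "body": {"slide": [[0,4,-4],[0,4.5,-3.5],[0,4.5,-3.5],[0,4.5,-3.5],[0,4.5,-3],[0,5,-3],[0,0,0]], "turn": [0,0,0,0,0,0,0], "grip": [0.92,0.92,0.92,0.92,0.92,0.92,0.92]}}

```text
clock: 16.35
position: [0.5833, 0.068, 0.2815]
ee_rot: [0.738, 0.674, 0.001, 0.0]
ft_force: [0.2, 1.7, -0.1]
grip_width: 0.139
```

```bash
python3 st.py
```

```text
16.35 graspbox [-13.6181  -0.3201 300.547 ] crank 0.11393609569878116 6.397121402878367 rad 232.0515300931413 F [ 0.1656  1.6862 -0.0658] w 0.13880774332841084 yaw -0.028962931018668314
hatch 1.075572984279138 rad 222.2471775497287
```

```bash
 python3 - <<'E'
from workcell import manip
from h import *
im=manip.camera("side"); cv2.imwrite("pics/d12.png",cv2.resize(im[150:250,310:410],None,fx=6,fy=6,interpolation=cv2.INTER_CUBIC))
im=manip.camera("scene"); cv2.imwrite("pics/s12.png",cv2.resize(im[130:260,220:350],None,fx=4.5,fy=4.5,interpolation=cv2.INTER_CUBIC))
i=manip.camera_info("side")
f=lambda h,r,y:[92-r*cos(h),y,105+r*sin(h)]
for h in (.95,1,1.05,1.1):
    print(h,[((proj(i,b2w(B,f(h,r,y)))[0]-[310,150])*6).round(0).tolist() for r,y in ((177,-115),(177,115),(212,-55),(212,0))])
E
```

```text
0.95 [[260.0, 351.0], [271.0, 187.0], [219.0, 242.0], [223.0, 204.0]]
1 [[277.0, 341.0], [286.0, 178.0], [239.0, 230.0], [242.0, 192.0]]
1.05 [[295.0, 331.0], [301.0, 170.0], [260.0, 218.0], [262.0, 181.0]]
1.1 [[314.0, 322.0], [317.0, 162.0], [281.0, 208.0], [283.0, 170.0]]
```

View pics/d12.png

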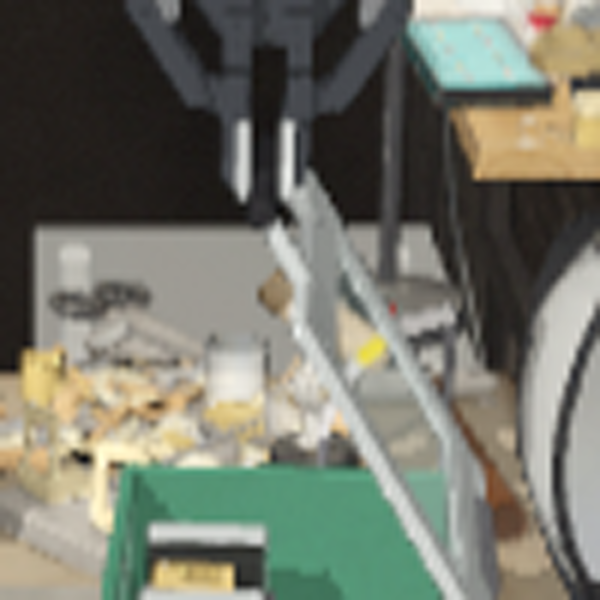

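View pics/s12.png

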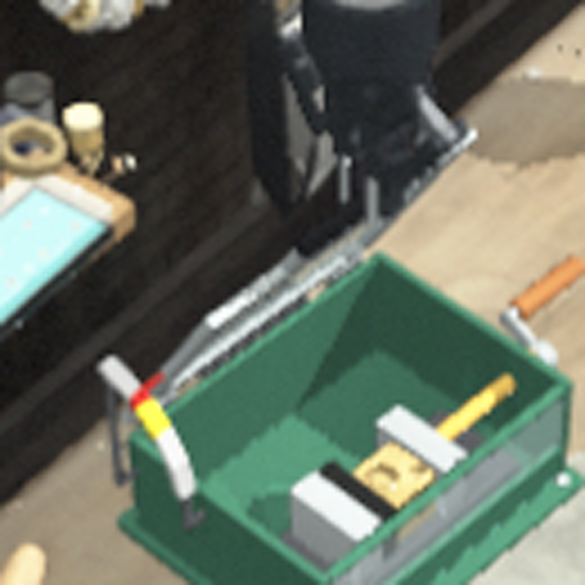

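The pointer is at the red mark: (150,388) in the scene crop, with h≈1.05 from the side view. Going a little farther.

Request:
{"method": "arm_command", "body": {"slide": [[0,4,-2],[0,4,-2],[0,4,-2],[0,4,-2],[0,4,-1.5],[0,2,-0.5],[0,0,0]], "turn": [0,0,0,0,0,0,0], "grip": [0.92,0.92,0.92,0.92,0.92,0.92,0.92]}}

```text
clock: 17.03
position: [0.605, 0.0661, 0.2926]
ee_rot: [0.738, 0.675, 0.001, 0.001]
ft_force: [-4.1, 0.4, 10.9]
grip_width: 0.143
```

```bash
python3 st.py; python3 - <<'E'
from workcell import manip
from h import *
im=manip.camera("side"); cv2.imwrite("pics/d13.png",cv2.resize(im[150:250,310:410],None,fx=6,fy=6,interpolation=cv2.INTER_CUBIC))
im=manip.camera("scene"); cv2.imwrite("pics/s13.png",cv2.resize(im[130:260,220:350],None,fx=4.5,fy=4.5,interpolation=cv2.INTER_CUBIC))
i=manip.camera_info("side")
f=lambda h,r,y:[92-r*cos(h),y,105+r*sin(h)]
for h in (1.05,1.1,1.15,1.2):
    print(h,[((proj(i,b2w(B,f(h,r,y)))[0]-[310,150])*6).round(0).tolist() for r,y in ((177,-115),(177,115),(212,-55),(212,0))])
E
```

```text
17.0333 graspbox [  8.127   -0.3288 311.5551] crank 0.19666308403622226 6.479848391215809 rad 246.30279017126827 F [-4.1224  0.3516 10.947 ] w 0.14275495153626877 yaw -0.023884712634725247
hatch 1.185080010963302 rad 222.9342350475149
1.05 [[295.0, 331.0], [301.0, 170.0], [260.0, 218.0], [262.0, 181.0]]
1.1 [[314.0, 322.0], [317.0, 162.0], [281.0, 208.0], [283.0, 170.0]]
1.15 [[333.0, 314.0], [334.0, 155.0], [303.0, 199.0], [304.0, 161.0]]
1.2 [[352.0, 307.0], [351.0, 148.0], [325.0, 190.0], [326.0, 153.0]]
```

View pics/d13.png

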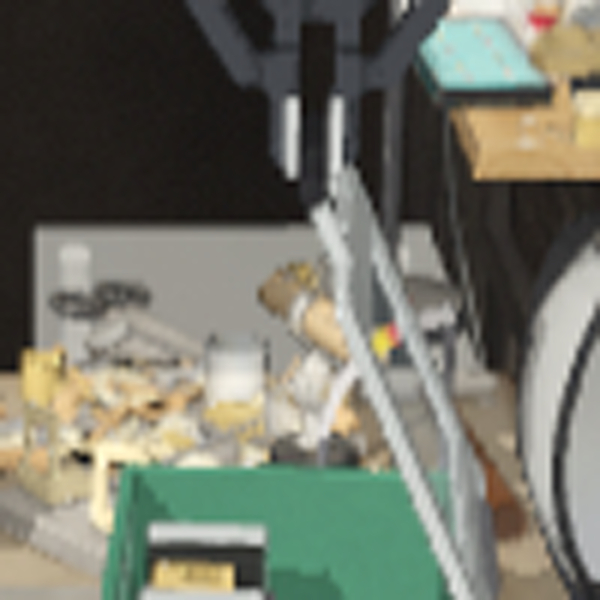

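View pics/s13.png

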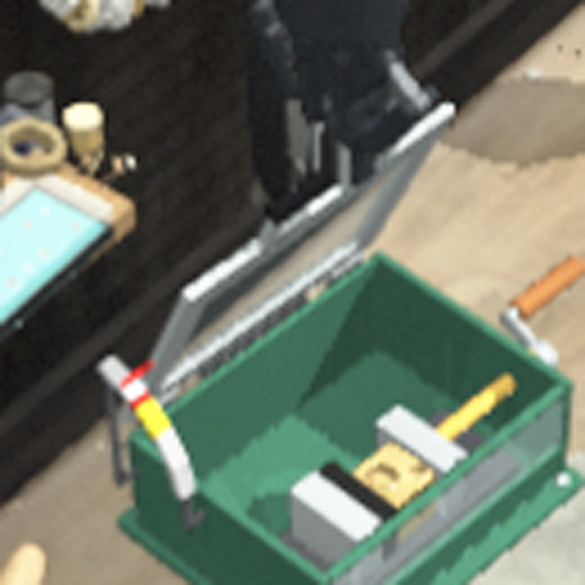

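The pointer at (138,375) is now clearly beyond the red mark, and h≈1.17. Bringing it down.

Request:
{"method": "arm_command", "body": {"slide": [[0,-4,1.5],[0,-4,2],[0,-4,2],[0,-4,2],[0,-4,2],[0,-4,2.5],[0,-4,2.5],[0,-4,2.5],[0,0,0]], "turn": [0,0,0,0,0,0,0,0,0], "grip": [0.92,0.92,0.92,0.92,0.92,0.92,0.92,0.92,0.92]}}

```text
clock: 17.88
position: [0.5718, 0.0691, 0.2736]
ee_rot: [0.738, 0.675, -0.0, 0.0]
ft_force: [0.1, 2.0, 1.6]
grip_width: 0.141
```

```bash
python3 st.py
```

```text
17.8833 graspbox [-25.181   -0.2879 292.601 ] crank 0.066473896994498 6.349659204174084 rad 223.09370744259596 F [0.0837 1.9781 1.5546] w 0.14148703304155924 yaw 0.006789272974216942
hatch 1.012463867029806 rad 221.1911392429733
```

Request:
{"method": "arm_command", "body": {"slide": [[0,-4,2.5],[0,-4,3],[0,-4,3],[0,-4,3],[0,-4,3],[0,-2,1.5],[0,0,0],[0,0,0]], "turn": [0,0,0,0,0,0,0,0], "grip": [0.92,0.92,0.92,0.92,0.92,0.92,0.92,0.92]}}

```text
clock: 18.55
position: [0.5501, 0.071, 0.2574]
ee_rot: [0.738, 0.675, -0.0, -0.0]
ft_force: [3.7, 3.0, -3.7]
grip_width: 0.144
```

```bash
python3 st.py; python3 - <<'E'
from workcell import manip
from h import *
im=manip.camera("side"); cv2.imwrite("pics/d14.png",cv2.resize(im[150:250,310:410],None,fx=6,fy=6,interpolation=cv2.INTER_CUBIC))
im=manip.camera("scene"); cv2.imwrite("pics/s14.png",cv2.resize(im[180:280,210:330],None,fx=6,fy=6,interpolation=cv2.INTER_CUBIC))
im=manip.camera("wrist"); cv2.imwrite("pics/w14.png",im)
i=manip.camera_info("side")
f=lambda h,r,y:[92-r*cos(h),y,105+r*sin(h)]
for h in (.8,.85,.9,.95):
    print(h,[((proj(i,b2w(B,f(h,r,y)))[0]-[310,150])*6).round(0).tolist() for r,y in ((177,-115),(177,115),(212,-55),(212,0))])
E
```

```text
18.55 graspbox [-47.0405  -0.2887 276.3614] crank -0.03410394949851552 6.249081357681071 rad 206.4814786111766 F [ 3.7111  3.0213 -3.716 ] w 0.14368964562844475 yaw 0.0001986872526344996
hatch 0.8891503938331472 rad 220.6739357070908
0.8 [[212.0, 387.0], [229.0, 219.0], [164.0, 284.0], [170.0, 244.0]]
0.85 [[227.0, 374.0], [243.0, 208.0], [181.0, 269.0], [187.0, 230.0]]
0.9 [[243.0, 362.0], [256.0, 197.0], [200.0, 255.0], [204.0, 216.0]]
0.95 [[260.0, 351.0], [271.0, 187.0], [219.0, 242.0], [223.0, 204.0]]
```

View pics/d14.png

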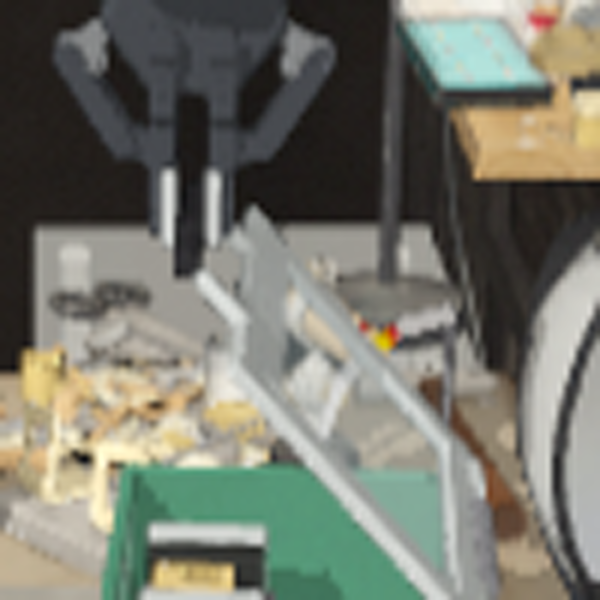

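View pics/s14.png

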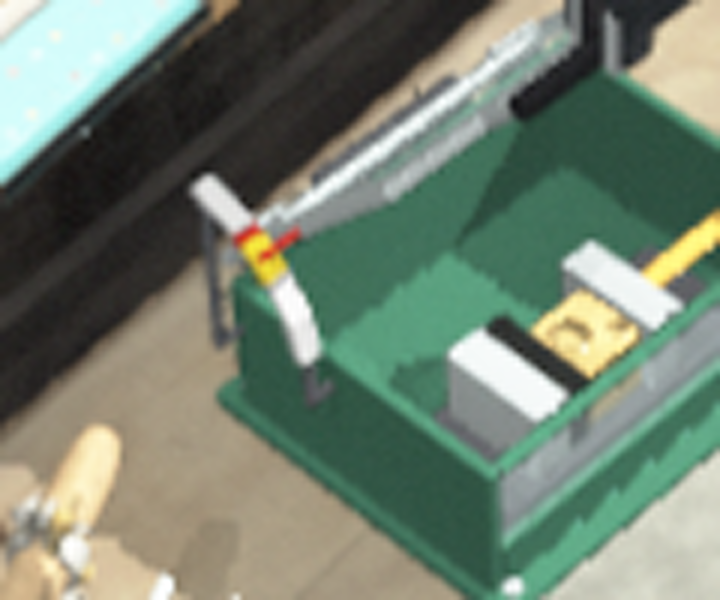

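View pics/w14.png

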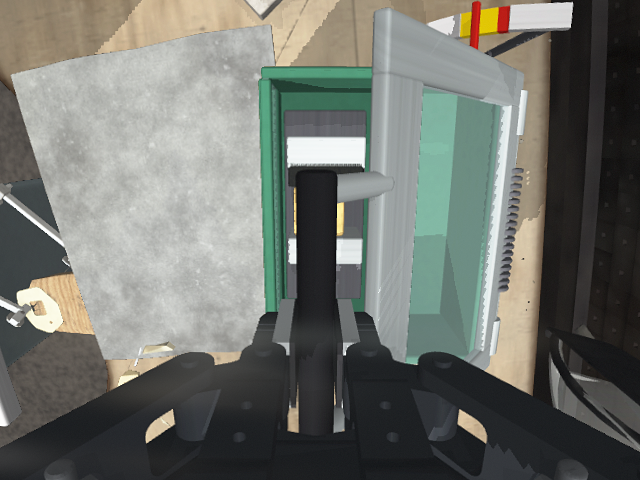

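The pointer is in the middle of the yellow band, (270,250) in the scene crop, and the side view fits h≈0.865. The block sits clamped between the jaws. Holding for half a second to check that it is stable.

Request:
{"method": "arm_command", "body": {"slide": [[0,0,0],[0,0,0],[0,0,0],[0,0,0],[0,0,0],[0,0,0],[0,0,0],[0,0,0],[0,0,0],[0,0,0]], "turn": [0,0,0,0,0,0,0,0,0,0], "grip": [0.92,0.92,0.92,0.92,0.92,0.92,0.92,0.92,0.92,0.92]}}

```text
clock: 19.53
position: [0.5504, 0.071, 0.2577]
ee_rot: [0.738, 0.675, 0.0, 0.0]
ft_force: [3.7, 4.0, -5.0]
grip_width: 0.144
```

```bash
python3 st.py; python3 - <<'E'
from ov import *
from workcell import manip
im=manip.camera("side");overlay(im,manip.camera_info("side"),B,7.35,.865,(310,150,430,290),"pics/d15.png",4)
im=manip.camera("scene");overlay(im,manip.camera_info("scene"),B,7.35,.865,(210,160,380,290),"pics/s15.png",4)
E
```

```text
19.5333 graspbox [-46.6843  -0.2791 276.7075] crank -0.03232590641499215 6.250859400764594 rad 206.81554420176312 F [ 3.6763  4.0231 -4.9726] w 0.14369438393969264 yaw -0.0021482663134264612
hatch 0.89139129127521 rad 220.71884649549318
```

View pics/d15.png

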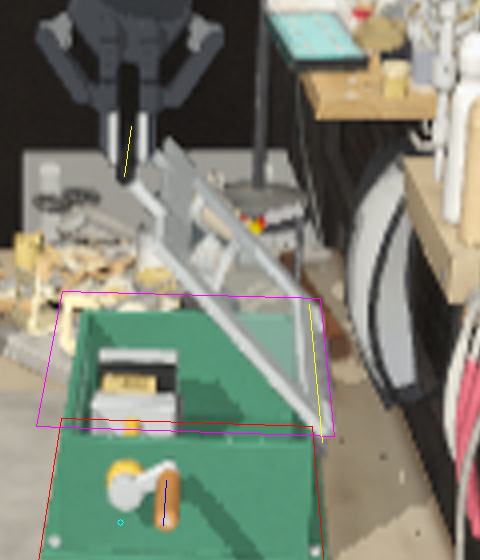

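View pics/s15.png

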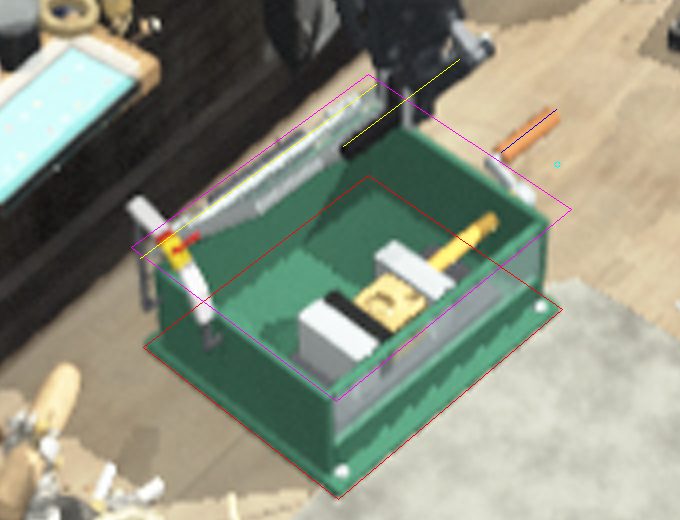

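The hatch is steady in the yellow band, the crank overlay matches 7.35, and the loose items are untouched. Handing in.

```bash
python3 -c "
from workcell import manip
print(manip.hand_in())"; python3 st.py
```

```text
the job is handed in; nothing more can be done
None
the job is handed in; nothing more can be done
```

The vise is wound tight, and I handed the job in at about 19.6 s with the arm still holding the hatch in the yellow band.

- **Crank:** With the hatch shut, I wound it clockwise from about 0.62 to about 7.35 rad; firm is 7 or more. It stayed there after I let go: the wrist, side and scene pictures all match the 7.35 overlay. The block sits closed up between the jaws.
- **Hatch:** I raised it by the bar to about 1.17 rad, where the pointer was clearly past the red mark and short of the 1.5 stop. I then brought it back to about 0.87 rad.
- **Final hold:** Over a last half-second or so the pose held to within 0.5 mm, the wrist force was about 7 N, and the pointer was mid-yellow.
- **Loose things:** The arm kept clear of them, but I did not check each one separately.

**What disagreed:**
- **Bar slip:** While I was raising the hatch, the bar rolled about 5 mm down the finger pads. The radial force at the wrist rose to about 32 N, and I eased it off.
- **Hatch angle:** Because of that slip, the angle worked out from the tool pose reads about 0.02 higher (0.89). I took the angle from the pictures; both values are inside the yellow band.

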